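# Clamp the map pointer and draw it to its mark

### The job

The telescoping map pointer lying in the open desk vise has to be measured at working length. Turn the vise's red-handled crank clockwise (as seen from the robot) until the jaw clamps the pointer's black handle firmly, then take the yellow knob and pull the sprung rod out until its red ring has just come fully out of the handle's mouth, without dragging the handle through the jaws. Finish while still gripping the knob and holding the rod at that mark, and leave the carton, jar and canister alone.

Things in the scene. Friction and masses are not known exactly. Their poses are not given: they have to be found in the camera images.
- vise: Blue desk vise fixed to the desk, 150 mm long (x, screw direction), 110 mm wide foot, 90 mm wide jaws. Origin: centre of its underside on the desk; +x points from the crank end to the fixed jaw, z up. Bed top z = 50 mm; fixed jaw's clamping face x = +45 mm; jaw tops z = 76 mm; nut block x = -75 to -57 mm, up to z = 84 mm. The crank turns in front of its -x end.
- jaw: Moving jaw: blue block with steel face, 88 mm wide, sliding along the vise's x on the bed. Origin: bottom centre of its clamping face (z = 50 mm), facing the fixed jaw. The gap is 38 mm at crank = 0 and closes by 3.183 mm per rad of crank (20 mm a turn); the pointer's handle is 20 mm thick, so it is clamped at about 5.65 rad.
- crank (a joint): Angle of the vise crank (rad). 0: arm straight up; grows clockwise seen from the robot (from the top towards the vise's -y side, then down), which closes the vise. Range -0.3 to 9, starts at 0 to 1.6. Turning takes about 4 N at the grip; self-locking, it stays where left; once the handle is squeezed each further newton at the grip adds about 11 N of clamping.
- crank_grip (a point): Middle of the crank's red grip: a freely spinning sleeve, 14 mm diameter, 44 mm long, parallel to the vise's x axis, pointing to the robot; pinch it from above and carry it round without turning the gripper. It runs at 36 mm radius: vise frame x = -116, y = -36 sin(crank), z = 66 + 36 cos(crank) mm. Crank arm at x = -92 to -84 mm.
- crank_center (a point): Point on the screw axis (vise frame x = -116, y = 0, z = 66 mm), the centre of the circle on which crank_grip runs. Fixed to the vise.
- pointer: Telescoping map pointer, loose: black square handle 20 x 130 x 20 mm lying on the vise bed between the jaws, long axis = its y axis, along the jaws; aluminium ends. Origin: centre of the underside of the handle; +y points to the rod, z up. 130 to 220 g in all.
- mouth (a point): Mouth of the handle, where the rod comes out: centre of the handle's +y end face, 65 mm along +y from its middle and 10 mm above its underside (60 mm above the desk).
- rod (a joint): How far the rod is pulled out along the pointer's +y (m). 0: fully in, 20 mm of bare rod showing between mouth and knob. 0.070: the red ring's inner edge is level with the mouth, the whole ring just out: the length mark. Stop at 0.100. An inner spring pulls it back (80 N/m plus 2.4 N, so about 8 N at the mark); let go and it shoots back in.
- ring (a point): Inner edge of the red ring (8 mm long, 11.6 mm diameter) on the 8 mm steel rod, on the rod's axis. Hidden in the handle at first, 70 mm behind the mouth; the ring extends 8 mm from this point towards the knob.
- knob: Yellow knob on the end of the rod, moves with it: cylinder 16 mm in diameter and 26 mm long along the rod, then a flange 22 mm in diameter and 5 mm thick at the outer end. Origin: middle of the 16 mm cylinder, on the rod's axis, 33 mm from the mouth when the rod is in; y axis along the rod, outward. Pinch it from above across the rod.
- carton: Red carton with a white band, 70 x 110 x 30 mm, loose on the desk; leave alone. Origin: centre of underside.
- jar: Amber jar with yellow lid, 56 mm diameter, 55 mm tall, loose; leave alone. Origin: centre of underside.
- canister: Black canister with grey label, 48 mm diameter, 105 mm tall, loose; leave alone. Origin: centre of underside.
Not all that is in view belongs to the job. There is more than one size of the vise; the job needs the largest.

How it is judged:
By the outcome, as a careful person would: the job done as asked, in the order asked, and still so for the second after the job is handed in, while the arm keeps its last pose, push and grip.
It also fails if it takes over 64 s, if anything falls off the work surface, if the arm or the gripper's body presses on something with over 40 N, if the wrist force passes 120 N, or if a joint passes its speed limit or range.

### The arm

A 6-joint arm with a two-finger parallel gripper is mounted at the origin on the work surface. World frame = base frame: x ahead of the robot, y to its left, z up, the work surface at z = 0. Lengths are in m, angles in rad, forces in N, time in s.
With the tool pointing down it reaches from about 0.3 to 0.775 m from the base axis. Payload 14.6 kg.
Tool frame: the origin (TCP) lies at the very end of the fingers, on their centre line; the grasp point (between the pads) lies 19 mm behind it; z points along the fingers, y is the line along which they close (so a half turn about z gives the same grasp; the last joint's range is limited). The gripper opens to 94 mm and grips with 3 to 60 N. Pads are 16 mm wide; open, the fingers measure 119 mm over their backs; the gripper's body (75 mm by 177 mm) begins 78 mm behind the grasp point.
Start: joints at [-1.401, 0.3, 1.521, -0, 1.321, -0.067], TCP at [0.129, -0.535, 0.205] pointing down, gripper open.
Joint ranges: [-3.03, 3.03], [-0.79, 2.21], [0.23, 2.52], [-1.04, 4.18], [0, 3.07], [-2.55, 2.55]. Speed limits (rad/s): [2.22, 2.22, 2.57, 3.14, 3.14, 3.14].

### API

Orientations are given as [roll, pitch, yaw] about the fixed x, y, z axes, in that order (R = Rz(yaw) Ry(pitch) Rx(roll)).
In Python, from station import ctrl, cams gives the robot as it stands. The module is installed in compiled form; this text tells all that it offers.
- The arm moves only by the tool arm_command, never from a script. Its argument "plan" is a list that holds one entry, the list of rows, each a list of 7 numbers: the shift along the tool's x, y, z in mm, then the turn, a rotation vector about the tool's x, y, z in rad, then the closure, from -1 (fully open) to 1 (shut). A call has 1 to 12 rows; each row is the pose to reach, as a shift and turn from the pose commanded when the call began, along the tool's axes at that moment; what a row does not reach only later rows make up. A row lasts 1/10 s, in which the tool goes at most 50 mm and 8.59 degrees, less where a joint would pass 70% of its speed; a pose out of reach is approached as far as the arm can. A call with a gripper value outside its range is refused whole. The fingers move at their own pace and stop on an object; "squeeze" is the grip in N (left out, the last holds). Time passes only in rows, so rows that repeat a pose let the fingers close. It gives the time, the measured TCP pose, the force, the opening and the grip force at its end, in the units of the state.
- ctrl.get_obs(): the state, without advancing time (a new reading comes with each control period).
- cams.camera(name): name is "side" or "top" or "wrist"; returns (picture, depth): 480x640x3 uint8, blue, green, red; 480x640 float32, m along the optical axis (not along the pixel's ray), 0 where there is no reading.
- cams.camera_info(name): a dict with "fx", "fy", "cx", "cy" (pixels), "dist_coeffs" ([k1, k2, p1, p2, k3] as OpenCV has them; the pictures are not rectified), "world_to_cam" (4x4, takes a point from world to camera coordinates). Camera axes: x right, y down, z forward; pixel columns grow to the right and rows downward; lengths in m; the calibration is good to about 2 mm. A picture is of the moment at which its call begins: read the wrist's pose just before it. camera_info takes no time and is no camera call; for the wrist camera it gives the pose at the moment of the call.
- ctrl.hand_in(): hands the job in; it is judged then, once.
The state is a dict: "time_s": time; "qpos": joint angles; "joint_vel": joint speeds; "tau": joint torques, N m; "ee_pos": TCP position; "eef_rot": TCP orientation; "force": force on the tool from outside, world axes, zero at the start; "moment": the same for the moment, N m; "grip_width": finger opening in m; "grip_force": force on a finger pad.
Only numpy, scipy, OpenCV 4.12 (cv2) and the standard library are available. Lean on these libraries where they do the work, as an engineer would, in place of code of your own. Each camera call takes 0.05 s, during which the arm holds its last target. There are 200 camera calls.

## Working session

There is one attempt and no reset: what is moved stays moved. The work goes in short steps, Python scripts to look and compute and a tool call to move; the robot and the scene stay as the last step left them, time stands still between calls to the robot, and variables do not carry over. Pictures are saved under pics/ and viewed, at most 10 in all, crops included, and the job is handed in when it is done.

Besides the shell and the picture viewer there is one more tool, called after "Call:" as a command line: name --argument value ..., lists and objects as JSON in quotes. arm_command: Moves the arm, as the interface text tells. Its arguments: {"type":"object","properties":{"plan":{"type":"array"},"squeeze":{"type":"number"}},"required":["plan"]}

```bash
mkdir -p pics
python3 - <<'E'
from station import ctrl,cams
import cv2,numpy as np
o=ctrl.get_obs();print(o['time_s'],o['ee_pos'],o['eef_rot'],o['grip_width'],o['force'])
for n in('top','side'):
    p,d=cams.camera(n);cv2.imwrite(f'pics/{n}0.png',p);np.savez(f'{n}0.npz',p=p,d=d)
    i=cams.camera_info(n);print(n,i['fx'],i['cx'],i['dist_coeffs'],np.linalg.inv(i['world_to_cam']).round(3).tolist())
E
```

```text
0.0 [ 0.12899809 -0.53437331  0.20487283] [-3.14038037e+00 -8.56232800e-05  2.36818963e-01] 0.09390761190020058 [ 0.41486926 -1.28430415  0.38436415]
top 580.5330168904816 324.1485700670429 [-0.16425616  0.          0.          0.          0.        ] [[-0.022, -0.998, 0.066, 0.513], [-1.0, 0.021, -0.004, -0.048], [0.003, -0.066, -0.998, 1.329], [0.0, 0.0, 0.0, 1.0]]
side 586.172270851379 326.2211745612384 [-0.02967389  0.          0.          0.          0.        ] [[-0.906, -0.298, 0.301, 0.143], [-0.423, 0.614, -0.666, 0.88], [0.014, -0.731, -0.682, 1.065], [0.0, 0.0, 0.0, 1.0]]
```

View pics/top0.png

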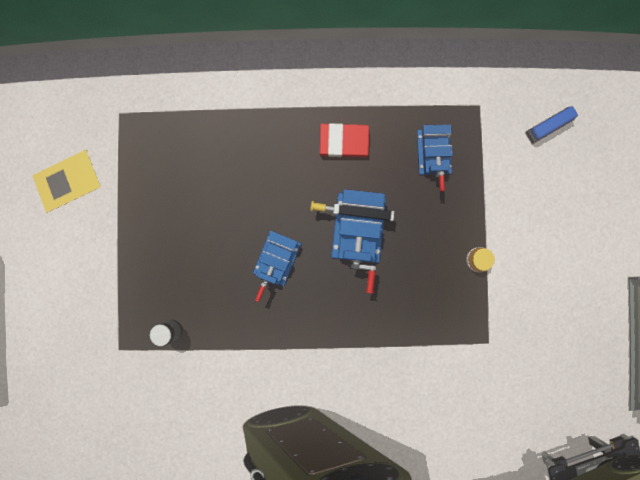

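View pics/side0.png

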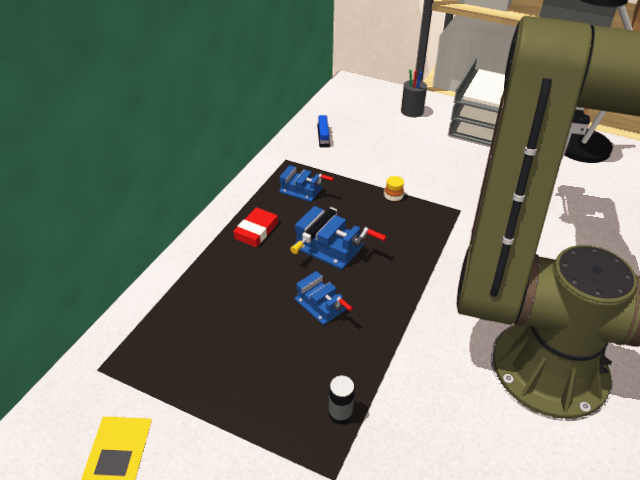

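The top view shows the candidates. The big vise at (358,228) holds the black pointer, with its knob at (318,207) and red grip at (372,280). There are two smaller vises, at (435,150) with its crank at (442,183) and at (275,260) with its crank at (262,291). Other yellow items are the jar lid (481,259) and the pad (67,181). I choose the big vise. In the side view its grip is at (370,235) and its knob at (298,246).

```bash
cat > h.py <<'E'
import numpy as np,cv2
from station import ctrl,cams
def ray(i,uv):
    K=np.array([[i['fx'],0,i['cx']],[0,i['fy'],i['cy']],[0,0,1.]])
    n=cv2.undistortPoints(np.float64(uv).reshape(-1,1,2),K,np.float64(i['dist_coeffs'])).reshape(-1,2)
    T=np.linalg.inv(i['world_to_cam']);d=np.c_[n,np.ones(len(n))]@T[:3,:3].T
    return T[:3,3],d          # d scaled so that depth=1
def plane(i,uv,z):
    c,d=ray(i,uv);return c+d*((z-c[2])/d[:,2])[:,None]
def cloud(i,m,dep):
    v,u=np.nonzero(m&(dep>0));c,d=ray(i,np.c_[u,v]);return c+d*dep[v,u][:,None]
def tri(i1,a,i2,b):
    A=[];r=[]
    for i,p in((i1,a),(i2,b)):
        c,d=ray(i,[p]);d=d[0]/np.linalg.norm(d);P=np.eye(3)-np.outer(d,d);A.append(P);r.append(P@c)
    x=np.linalg.lstsq(np.vstack(A),np.hstack(r),rcond=None)[0]
    return x,[np.linalg.norm(P@x-q) for P,q in zip(A,r)]
def mask(p,col):
    h=cv2.cvtColor(p,cv2.COLOR_BGR2HSV);H,S,V=h[...,0],h[...,1],h[...,2]
    return {'red':((H<6)|(H>173))&(S>150)&(V>60),'yellow':(H>17)&(H<33)&(S>130)&(V>80),'blue':(H>98)&(H<125)&(S>110)&(V>40)}[col]
def roi(m,x0,x1,y0,y1):
    o=np.zeros_like(m);o[y0:y1,x0:x1]=m[y0:y1,x0:x1];return o
E
python3 - <<'E'
from h import *
R={'top':{'red':(355,390,255,300),'yellow':(305,332,195,220),'blue':(325,392,180,275)},'side':{'red':(355,390,222,248),'yellow':(286,308,236,256)}}
I={};C={}
for n in R:
    z=np.load(n+'0.npz');p,d=z['p'],z['d'];i=I[n]=cams.camera_info(n)
    for c,r in R[n].items():
        m=roi(mask(p,c),*r);v,u=np.nonzero(m);C[n,c]=np.array([u.mean(),v.mean()])
        X=cloud(i,m,d);rect=cv2.minAreaRect(np.c_[u,v].astype(np.float32))
        print(n,c,m.sum(),C[n,c].round(1),rect,'cloud med',np.median(X,0).round(4),'z pct',np.percentile(X[:,2],[5,50,95]).round(4))
        if c!='blue':
            e=cv2.boxPoints(rect);e=sorted(e.tolist(),key=lambda q:q[1 if c=='red' and n=='top' else 0]);print('  ends',np.mean(e[:2],0),np.mean(e[2:],0))
for c in('red','yellow'):print(c,tri(I['top'],C['top',c],I['side'],C['side',c]))
z=np.load('top0.npz');cv2.imwrite('pics/crop.png',cv2.resize(z['p'][180:305,295:410],None,fx=4.5,fy=4.5,interpolation=cv2.INTER_CUBIC))
E
```

```text
top red 143 [370.4 281.5] ((370.16815185546875, 281.4778747558594), (7.051013946533203, 21.419118881225586), 3.814074993133545) cloud med [ 0.4737 -0.1512  0.0815] z pct [0.013  0.0815 0.0854]
  ends [370.8805542  270.79202271] [369.45574951 292.16372681]
top yellow 103 [317.1 206.3] ((318.0, 205.5), (14.0, 9.0), 0.0) cloud med [ 0.6408 -0.0392  0.0672] z pct [0.0618 0.0672 0.0726]
  ends [311.  205.5] [325.  205.5]
top blue 2377 [358.1 228.6] ((358.4356384277344, 225.36166381835938), (47.94563293457031, 69.19664001464844), 6.009006023406982) cloud med [ 0.5834 -0.1273  0.0738] z pct [0.0107 0.0738 0.0842]
side red 134 [376.8 234.6] ((376.5684814453125, 234.3492889404297), (20.19358253479004, 6.786368370056152), 24.443954467773438) cloud med [ 0.4731 -0.1485  0.0793] z pct [-0.      0.0793  0.0849]
  ends [367.37670898 230.17120361] [385.76025391 238.52737427]
side yellow 98 [295.8 247.4] ((295.63482666015625, 246.58428955078125), (9.115982055664062, 14.097972869873047), 32.0053825378418) cloud med [ 0.6365 -0.0329  0.0645] z pct [0.0017 0.0645 0.0699]
  ends [291.76965332 244.16856384] [299.5        249.00001526]
red (array([ 0.47265138, -0.15159761,  0.07595076]), [np.float64(0.001915981374414534), np.float64(0.0019159813744150916)])
yellow (array([ 0.64089715, -0.03970389,  0.05807956]), [np.float64(0.0006838941962290624), np.float64(0.0006838941962291537)])
```

View pics/crop.png

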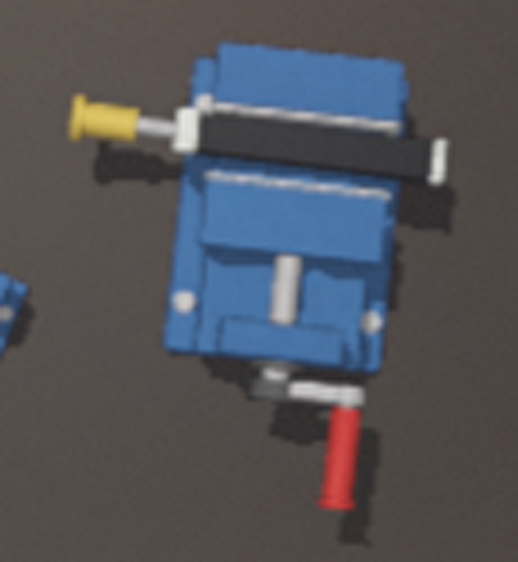

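The crop confirms the choice: the large vise with the pointer in it. The crank arm points towards -y (right), the grip spans crop (345,400)–(337,505), and the knob is at (105,118). Next I'll move the wrist camera closer.

Run:
```python
from h import *
i=cams.camera_info('wrist');o=ctrl.get_obs()
from scipy.spatial.transform import Rotation as R
Rt=R.from_euler('xyz',o['eef_rot']).as_matrix();T=np.linalg.inv(i['world_to_cam'])
print((Rt.T@(T[:3,3]-o['ee_pos'])).round(4),(Rt.T@T[:3,:3]).round(3).tolist(),i['fx'])
d=np.array([.42,-.13,.33])-o['ee_pos'];print((Rt.T@d*1000).round())
```

```text
[ 0.0792 -0.0005 -0.1785] [[0.0, -0.963, -0.271], [1.0, 0.0, -0.0], [0.0, -0.271, 0.963]] 397.5794045003433
[ 378. -325. -125.]
```

Call:
arm_command --plan '[[[40, -29, -10, 0, 0, 0.05, -1], [80, -58, -20, 0, 0, 0.1, -1], [120, -87, -30, 0, 0, 0.15, -1], [160, -116, -40, 0, 0, 0.2, -1], [200, -145, -50, 0, 0, 0.25, -1], [240, -174, -60, 0, 0, 0.3, -1], [280, -203, -75, 0, 0, 0.357, -1], [320, -232, -75, 0, 0, 0.357, -1], [360, -261, -75, 0, 0, 0.357, -1], [400, -290, -75, 0, 0, 0.357, -1], [438, -320, -75, 0, 0, 0.357, -1], [438, -320, -75, 0, 0, 0.357, -1]]]'

```text
time_s: 1.3
ee_pos: [0.4818, -0.1168, 0.2798]
eef_rot: [-3.141, 0.001, -0.115]
force: [-0.9, 0.6, 0.8]
grip_width: 0.0942
grip_force: 0.0
```

Run:
```python
from h import *
o=ctrl.get_obs();print(o['time_s'],o['ee_pos'],o['eef_rot'])
import pickle
i=cams.camera_info('wrist');p,d=cams.camera('wrist');pickle.dump((i,p,d),open('w1.pkl','wb'));cv2.imwrite('pics/w1.png',p)
```

```text
1.3 [ 0.48176094 -0.11680924  0.27976573] [-3.14069991e+00  8.78049145e-04 -1.15061743e-01]
```

View pics/w1.png

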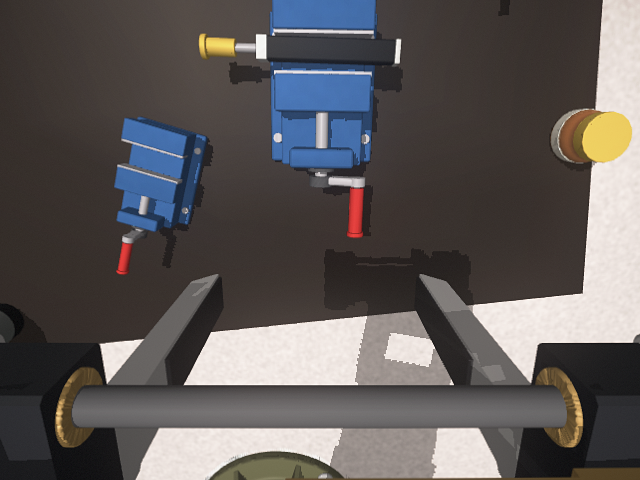

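The wrist view shows the grip from (359,185) to (355,237) and the hub at (320,181). The moving-jaw face edge runs (275,71)–(374,76), the handle (257,46)–(400,50), and the knob is at (217,46).

Run:
```python
from h import *
import pickle
i,p,d=pickle.load(open('w1.pkl','rb'));it=cams.camera_info('top');isd=cams.camera_info('side')
m=roi(mask(p,'red'),340,375,175,245);v,u=np.nonzero(m);X=cloud(i,m,d);rc=np.array([u.mean(),v.mean()])
r=cv2.minAreaRect(np.c_[u,v].astype(np.float32));print('red',rc,r,np.median(X,0).round(4),np.percentile(X[:,2],[5,50,95]).round(4))
e=np.array(sorted(cv2.boxPoints(r).tolist(),key=lambda q:q[1]));e=np.array([e[:2].mean(0),e[2:].mean(0)]);E=plane(i,e,.076);print('grip ends',E.round(4),'yaw',np.arctan2(*(E[0]-E[1])[[1,0]]))
print('tri w/top',tri(i,rc,it,[370.4,281.5]),'w/side',tri(i,rc,isd,[376.8,234.6]))
m=roi(mask(p,'yellow'),195,240,30,62);v,u=np.nonzero(m);X=cloud(i,m,d);print('knob px',u.min(),u.max(),v.min(),v.max(),np.median(X,0).round(4))
kc=[u.mean(),v.mean()];print('tri',kc,tri(i,kc,it,[317.1,206.3]),tri(i,kc,isd,[295.8,247.4]))
# jaw edges: bright gray pixels, fit lines
h=cv2.cvtColor(p,cv2.COLOR_BGR2HSV);g=(h[...,1]<60)&(h[...,2]>120)
for nm,y0,y1,z in(('jaw',64,84,.076),('fixed',24,42,.076)):
    mm=roi(g,275,370,y0,y1);v,u=np.nonzero(mm);P=plane(i,np.c_[u,v],z);vx,vy,x0,yy=cv2.fitLine(P[:,:2].astype(np.float32),cv2.DIST_HUBER,0,.001,.001).ravel()
    vz=cloud(i,mm,d)[:,2];print(nm,len(u),'dir',np.arctan2(vx,vy) if vy>0 else np.arctan2(-vx,-vy),'pt',x0,yy,'z',np.median(vz))
# handle dark top
dk=roi((h[...,2]<70)&(h[...,1]<120)&(d>0),268,393,36,66);X=cloud(i,dk,d);X=X[(X[:,2]>.062)&(X[:,2]<.08)]
q=cv2.minAreaRect((X[:,:2]*1000).astype(np.float32));print('handle',len(X),q,np.median(X,0).round(4))
b=mask(p,'blue');b=roi(b,260,390,0,170);X=cloud(i,b,d)
for lo,hi in((.004,.03),(.07,.08),(.08,.088)):
    Y=X[(X[:,2]>lo)&(X[:,2]<hi)];print(lo,len(Y),Y[:,:2].min(0).round(4),Y[:,:2].max(0).round(4),cv2.minAreaRect((Y[:,:2]*1000).astype(np.float32)))
```

```text
red [355.30259366 212.78386167] ((355.0133972167969, 212.4515380859375), (15.117453575134277, 49.27802276611328), 1.3971812725067139) [ 0.4735 -0.151   0.0809] [0.0772 0.0809 0.0828]
grip ends [[ 0.4968 -0.1539  0.076 ]
 [ 0.4476 -0.1482  0.076 ]] yaw -0.11388151213481641
tri w/top (array([ 0.47480742, -0.15033032,  0.08687072]), [np.float64(0.00027522030200289373), np.float64(0.0002752203020024415)]) w/side (array([ 0.47155037, -0.15174435,  0.07604801]), [np.float64(0.0008183891338451013), np.float64(0.0008183891338450355)])
knob px 199 236 34 58 [ 0.6377 -0.0401  0.0662]
tri [np.float64(216.06713286713287), np.float64(46.344055944055945)] (array([ 0.64077298, -0.03894561,  0.0562982 ]), [np.float64(0.0009592858252784193), np.float64(0.0009592858252790463)]) (array([ 0.63959914, -0.03907172,  0.05896778]), [np.float64(0.00024220659791858245), np.float64(0.00024220659791876928)])
jaw 305 dir 0.13320239 pt 0.6053696 -0.1253363 z 0.0738171944570506
fixed 389 dir 0.12093517 pt 0.63822305 -0.13082935 z 0.0735413514003298
handle 2724 ((623.6766357421875, -143.1546630859375), (113.86319732666016, 19.799640655517578), 81.64707946777344) [ 0.6223 -0.1478  0.0693]
0.004 1335 [ 0.5141 -0.1951] [ 0.674  -0.0695] ((593.8773803710938, -132.5353240966797), (109.99080657958984, 147.30307006835938), 82.28968048095703)
0.07 6594 [ 0.517 -0.185] [ 0.6666 -0.0867] ((590.926513671875, -132.94207763671875), (90.26261138916016, 143.3187255859375), 83.3057632446289)
0.08 1219 [ 0.5169 -0.1539] [ 0.5415 -0.0942] ((529.3173217773438, -123.912353515625), (60.010833740234375, 17.93260955810547), 82.4212875366211)
```

Vise yaw is about -0.13 and the crank centre about (0.480, -0.1175, 0.066). Crank angle is about 1.25 and the gap about 33 mm, which agree with each other. Next: grasp the grip.

Call:
arm_command --plan '[[[-3, 35, 20, 0, 0, 0.015, -1], [-3, 35, 60, 0, 0, 0.015, -1], [-3, 35, 100, 0, 0, 0.015, -1], [-3, 35, 140, 0, 0, 0.015, -0.6], [-3, 35, 175, 0, 0, 0.015, -0.4], [-3, 35, 200, 0, 0, 0.015, -0.4], [-3, 35, 217, 0, 0, 0.015, -0.4], [-3, 35, 217, 0, 0, 0.015, -0.4], [-3, 35, 217, 0, 0, 0.015, 0.5], [-3, 35, 217, 0, 0, 0.015, 1], [-3, 35, 217, 0, 0, 0.015, 1], [-3, 35, 217, 0, 0, 0.015, 1]]]' --squeeze 25

```text
time_s: 2.55
ee_pos: [0.4728, -0.1554, 0.0641]
eef_rot: [3.141, -0.001, -0.135]
force: [0.6, 0.6, 0.1]
grip_width: 0.0374
grip_force: 0.0
```

Call:
arm_command --plan '[[[0, 0, 0, 0, 0, 0, 1], [0, 0, 0, 0, 0, 0, 1]]]'

```text
time_s: 2.75
ee_pos: [0.4726, -0.1552, 0.0636]
eef_rot: [3.142, -0.0, -0.135]
force: [-0.1, -0.0, 0.1]
grip_width: 0.0213
grip_force: 0.0
```

Call:
arm_command --plan '[[[1, -3.5, 2, 0, 0, 0, 1], [1, -3.5, 2, 0, 0, 0, 1], [1, -3.5, 2, 0, 0, 0, 1], [1, -3.5, 2, 0, 0, 0, 1]]]'

```text
time_s: 3.15
ee_pos: [0.4739, -0.1522, 0.0614]
eef_rot: [3.141, 0.0, -0.135]
force: [-3.5, -4.3, 1.7]
grip_width: 0.0132
grip_force: 25.0
```

Run:
```python
from h import *
o=ctrl.get_obs();print(o['time_s'],o['ee_pos'],o['eef_rot'],o['force'],o['grip_width'],o['grip_force'])
C=np.array([.4797,-.1175,.066]);y=np.array([.1296,.9915,0])
g=o['ee_pos']+[0,0,.0155];dy=(g-C)@y;print(dy,g[2]-.066)
import sys
p,d=cams.camera('wrist');cv2.imwrite('pics/w2.png',p)
```

```text
3.15 [ 0.47386422 -0.1521681   0.06141494] [ 3.14071307e+00  3.97994014e-04 -1.34989692e-01] [-3.54277143 -4.28391718  1.73175701] 0.013242633480812248 24.997379779815674
-0.03512973436201317 0.010914942549578283
```

View pics/w2.png

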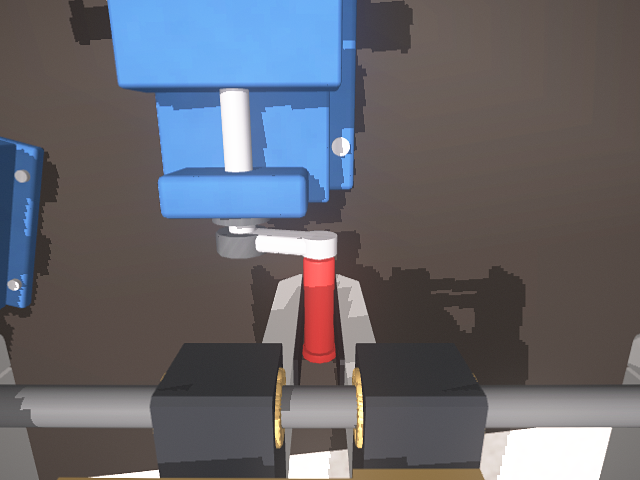

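The grip is pinched centrally between the pads: red sleeve at (319,305), opening 13 mm. Now I'll turn the crank.

Call:
arm_command --plan '[[[0, 1.3, 5.3, 0, 0, 0, 1], [0, 1.7, 10.6, 0, 0, 0, 1], [0, 1.4, 16, 0, 0, 0, 1], [0, 0.2, 21.3, 0, 0, 0, 1], [0, -1.7, 26.3, 0, 0, 0, 1], [0, -4.4, 31, 0, 0, 0, 1], [0, -7.7, 35.3, 0, 0, 0, 1], [0, -11.6, 39, 0, 0, 0, 1], [0, -16, 42, 0, 0, 0, 1], [0, -20.9, 44.4, 0, 0, 0, 1], [0, -26, 46, 0, 0, 0, 1], [0, -31.3, 46.9, 0, 0, 0, 1]]]'

```text
time_s: 4.4
ee_pos: [0.4786, -0.1208, 0.0153]
eef_rot: [3.141, -0.001, -0.135]
force: [-8.7, -3.1, 23.5]
grip_width: 0.0135
grip_force: 25.0
```

Call:
arm_command --plan '[[[0, 0, 0, 0, 0, 0, 1], [0, 0, 0, 0, 0, 0, 1]]]'

```text
time_s: 4.6
ee_pos: [0.4786, -0.1204, 0.0153]
eef_rot: [-3.141, -0.001, -0.135]
force: [-7.5, 5.6, 20.2]
grip_width: 0.0131
grip_force: 25.0
```

Call:
arm_command --plan '[[[-1, -5.4, -1.5, 0, 0, 0, 1], [-1, -10.7, -2.2, 0, 0, 0, 1], [-1, -15.9, -3.8, 0, 0, 0, 1], [-1, -20.8, -6.1, 0, 0, 0, 1], [-1, -25.3, -9.1, 0, 0, 0, 1], [-1, -29.2, -12.8, 0, 0, 0, 1], [-1, -32.6, -17, 0, 0, 0, 1], [-1, -35.3, -21.6, 0, 0, 0, 1], [-1, -37.3, -26.7, 0, 0, 0, 1], [-1, -38.5, -31.9, 0, 0, 0, 1], [-1, -38.9, -37.3, 0, 0, 0, 1], [-1, -38.5, -42.7, 0, 0, 0, 1]]]'

```text
time_s: 5.8
ee_pos: [0.4829, -0.0824, 0.0568]
eef_rot: [3.141, -0.001, -0.135]
force: [5.3, -2.1, -6.6]
grip_width: 0.0132
grip_force: 25.0
```

Call:
arm_command --plan '[[[0, 0, 0, 0, 0, 0, 1], [0, 0, 0, 0, 0, 0, 1]]]'

```text
time_s: 6.0
ee_pos: [0.4829, -0.0825, 0.0573]
eef_rot: [3.142, -0.001, -0.135]
force: [3.5, -0.5, 3.4]
grip_width: 0.0134
grip_force: 25.0
```

```bash
cat >> h.py <<'E'
def crank(o,zo):
    C=np.array([.4797,-.1175,.066]);y=np.array([.1296,.9915,0]);g=o['ee_pos']+[0,0,zo]-C
    f=o['force'];return 'yv %.4f zv %.4f a %.3f r %.4f | fy %.1f fz %.1f fx %.1f'%(g@y,g[2],np.arctan2(-g@y,g[2])%6.2832,np.hypot(g@y,g[2]),f@y,f[2],f[0])
E
python3 -c "
from h import *
print(crank(ctrl.get_obs(),.0147))"
```

```text
yv 0.0351 zv 0.0060 a 4.881 r 0.0356 | fy -0.0 fz 3.4 fx 3.5
```

Call:
arm_command --plan '[[[-0.5, 0.6, -2.8, 0, 0, 0, 1], [-0.5, 1.4, -5.6, 0, 0, 0, 1], [-0.5, 2.4, -8.3, 0, 0, 0, 1], [-0.5, 3.6, -10.9, 0, 0, 0, 1], [-0.5, 5, -13.4, 0, 0, 0, 1], [-0.5, 6.6, -15.8, 0, 0, 0, 1], [-0.5, 8.4, -18, 0, 0, 0, 1], [-0.5, 10.4, -20.1, 0, 0, 0, 1], [-0.5, 12.5, -22, 0, 0, 0, 1], [-0.5, 12.5, -22, 0, 0, 0, 1], [-0.5, 12.5, -22, 0, 0, 0, 1]]]'

```text
time_s: 7.1
ee_pos: [0.4811, -0.0948, 0.0793]
eef_rot: [-3.141, -0.002, -0.135]
force: [6.7, 0.4, -0.6]
grip_width: 0.013
grip_force: 25.0
```

```bash
python3 -c "
from h import *
print(crank(ctrl.get_obs(),.0147))"
```

```text
yv 0.0227 zv 0.0280 a 5.602 r 0.0361 | fy 1.3 fz -0.6 fx 6.7
```

Call:
arm_command --plan '[[[0, 1.4, -1.1, 0, 0, 0, 1], [0, 2.9, -2.1, 0, 0, 0, 1], [0, 4.4, -3.1, 0, 0, 0, 1], [0, 4.4, -3.1, 0, 0, 0, 1], [0, 4.4, -3.1, 0, 0, 0, 1]]]'

```text
time_s: 7.6
ee_pos: [0.4806, -0.0986, 0.0822]
eef_rot: [-3.14, -0.002, -0.135]
force: [10.0, 3.6, -3.4]
grip_width: 0.0129
grip_force: 25.0
```

```bash
python3 -c "
from h import *
print(crank(ctrl.get_obs(),.0147))"
```

```text
yv 0.0188 zv 0.0309 a 5.736 r 0.0362 | fy 4.9 fz -3.4 fx 10.0
```

Call:
arm_command --plan '[[[1, 1.9, -1, 0, 0, 0, 1], [1, 3.8, -2, 0, 0, 0, 1], [1, 3.8, -2, 0, 0, 0, 1], [1, 3.8, -2, 0, 0, 0, 1]]]'

```text
time_s: 8.0
ee_pos: [0.4803, -0.1012, 0.0837]
eef_rot: [-3.138, 0.001, -0.135]
force: [6.3, 13.8, -3.6]
grip_width: 0.0131
grip_force: 25.0
```

```bash
python3 -c "
from h import *
print(crank(ctrl.get_obs(),.0147))"
```

```text
yv 0.0162 zv 0.0324 a 5.819 r 0.0362 | fy 14.5 fz -3.6 fx 6.3
```

Call:
arm_command --plan '[[[0.5, 1.5, -0.6, 0, 0, 0, 1], [0.5, 3, -1.2, 0, 0, 0, 1], [0.5, 3, -1.2, 0, 0, 0, 1], [0.5, 3, -1.2, 0, 0, 0, 1]]]'

```text
time_s: 8.4
ee_pos: [0.48, -0.1032, 0.0846]
eef_rot: [-3.137, 0.002, -0.135]
force: [6.5, 22.5, -2.9]
grip_width: 0.013
grip_force: 25.0
```

```bash
python3 -c "
from h import *
print(crank(ctrl.get_obs(),.0147))"
```

```text
yv 0.0142 zv 0.0333 a 5.880 r 0.0362 | fy 23.1 fz -2.9 fx 6.5
```

Call:
arm_command --plan '[[[0, -3, 1, 0, 0, 0, 1], [0, -5, 1.5, 0, 0, 0, 0], [0, -5, 1.5, 0, 0, 0, -0.3], [0, -5, 1.5, 0, 0, 0, -0.3], [0, -5, 1.5, 0, 0, 0, -0.3], [0, -5, -10, 0, 0, 0, -0.3], [0, -5, -50, 0, 0, 0, -0.3], [0, -5, -90, 0, 0, 0, -0.3], [25, -20, -130, 0, 0, 0, -0.3], [50, -40, -160, 0, 0, 0, -0.3], [74, -53, -175, 0, 0, 0, -0.3], [74, -53, -175, 0, 0, 0, -0.3]]]'

```text
time_s: 9.6
ee_pos: [0.5628, -0.0628, 0.2633]
eef_rot: [3.142, -0.004, -0.134]
force: [0.0, -0.1, -0.5]
grip_width: 0.0611
grip_force: 0.0
```

Call:
arm_command --plan '[[[0, 0, 0, 0, 0, 0, -0.3], [0, 0, 0, 0, 0, 0, -0.3]]]'

```text
time_s: 9.8
ee_pos: [0.5598, -0.064, 0.2601]
eef_rot: [3.142, 0.001, -0.136]
force: [0.2, 0.1, -0.4]
grip_width: 0.061
grip_force: 0.0
```

Run:
```python
from h import *
import pickle
o=ctrl.get_obs();print(o['time_s'],o['ee_pos'],o['eef_rot'],o['grip_width'],o['force'])
i=cams.camera_info('wrist');p,d=cams.camera('wrist');pickle.dump((i,p,d),open('w3.pkl','wb'));cv2.imwrite('pics/w3.png',p)
```

```text
9.8 [ 0.55979503 -0.06403555  0.26008261] [ 3.14157641e+00  1.26780806e-03 -1.35742486e-01] 0.060968142753629974 [ 0.19083737  0.0797546  -0.39433353]
```

View pics/w3.png

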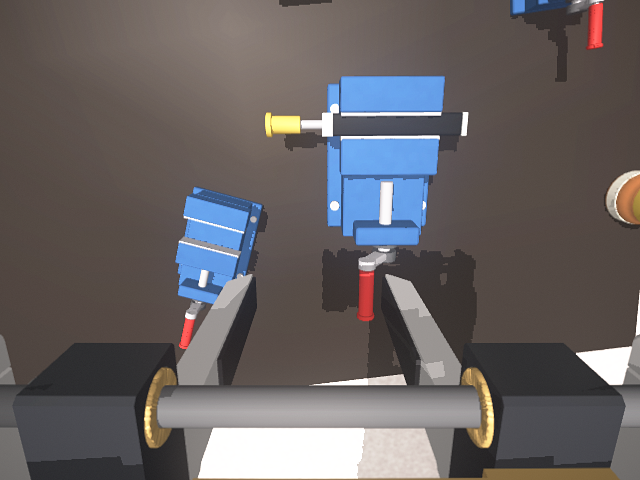

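The handle is now clamped between the jaws at (395,124), with the crank arm upper left at (373,260). The mouth face is at (323,124), the knob body spans (272–300,124), and the flange is at (268,124).

Run:
```python
from h import *
import pickle
i,p,d=pickle.load(open('w3.pkl','rb'));it=cams.camera_info('top');isd=cams.camera_info('side')
m=roi(mask(p,'yellow'),255,310,105,145);v,u=np.nonzero(m);print('knob',u.min(),u.max(),v.min(),v.max());X=cloud(i,m,d);print('cloud top',np.median(X,0).round(4),X[:,2].max())
def body(m,lo,hi):  # axis px in body cols
    v,u=np.nonzero(m);k=(u>=lo)&(u<=hi);return [u[k].mean(),v[k].mean()]
print('ends+axis @.060',plane(i,[[u.min()-.5,v.mean()],[u.max()+.5,v.mean()],[323,124],[467,124]],.060).round(4).tolist())
kc=[u.mean(),v.mean()]
for n,ii in(('top',it),('side',isd)):
    q,dd=cams.camera(n);b={'top':(300,335,190,225),'side':(280,312,230,262)}[n];mm=roi(mask(q,'yellow'),*b);a,c=np.nonzero(mm);cc=[c.mean(),a.mean()]
    print(n,mm.sum(),cc,tri(i,kc,ii,cc))
# handle orientation
h=cv2.cvtColor(p,cv2.COLOR_BGR2HSV);dk=roi((h[...,2]<60),340,455,108,140);X=cloud(i,dk,d);X=X[(X[:,2]>.06)]
print('handle',len(X),cv2.minAreaRect((X[:,:2]*1000).astype(np.float32)),np.median(X[:,2]))
r=p[124,300:345];print(r.mean(1).astype(int).tolist())
```

```text
knob 265 299 113 136
cloud top [ 0.6366 -0.0369  0.0641] 0.07101735096349981
ends+axis @.060 [[0.6412, -0.0245, 0.06], [0.6369, -0.0563, 0.06], [0.6371, -0.0782, 0.06], [0.6194, -0.2091, 0.06]]
 ** On entry to DLASCL parameter number  4 had an illegal value
 ** On entry to DLASCL parameter number  4 had an illegal value<stdin>:10: RuntimeWarning: Mean of empty slice.
  ret = ret.dtype.type(ret / rcount)
Traceback (most recent call last):
  File "h.py", line 16, in tri
    x=np.linalg.lstsq(np.vstack(A),np.hstack(r),rcond=None)[0]
      ~~~~~~~~~~~~~~~^^^^^^^^^^^^^^^^^^^^^^^^^^^^^^^^^^^^^^
numpy.linalg.LinAlgError: SVD did not converge in Linear Least Squares
```

Call:
arm_command --plan '[[[10, -4, 10, 0, 0, -0.14, -0.3], [20, -8, 20, 0, 0, -0.28, -0.3], [30, -12, 40, 0, 0, -0.42, -0.3], [40, -16, 60, 0, 0, -0.56, -0.3], [50, -20, 80, 0, 0, -0.7, -0.3], [60, -24, 100, 0, 0, -0.84, -0.3], [70, -28, 120, 0, 0, -0.98, -0.3], [76.5, -31, 130, 0, 0, -1.12, -0.3], [76.5, -31, 130, 0, 0, -1.26, -0.3], [76.5, -31, 130, 0, 0, -1.4, -0.3], [76.5, -31, 130, 0, 0, -1.54, -0.3], [76.5, -31, 130, 0, 0, -1.577, -0.3]]]'

```text
time_s: 11.1
ee_pos: [0.6401, -0.0437, 0.1303]
eef_rot: [-3.141, 0.0, 1.446]
force: [-2.0, 1.2, -0.4]
grip_width: 0.0612
grip_force: 0.0
```

Call:
arm_command --plan '[[[0, 0, 0, 0, 0, 0, -0.3], [0, 0, 0, 0, 0, 0, -0.3]]]'

```text
time_s: 11.3
ee_pos: [0.6404, -0.0435, 0.1305]
eef_rot: [-3.141, 0.0, 1.44]
force: [-0.3, 0.8, 0.2]
grip_width: 0.0611
grip_force: 0.0
```

Run:
```python
from h import *
import pickle
from scipy.spatial.transform import Rotation as R
o=ctrl.get_obs();print(o['time_s'],o['ee_pos'],o['eef_rot'],o['grip_width'],o['qpos'].round(2))
i=cams.camera_info('wrist');p,d=cams.camera('wrist');pickle.dump((i,p,d),open('w4.pkl','wb'));cv2.imwrite('pics/w4.png',p)
```

```text
11.3 [ 0.64038096 -0.0435021   0.13050169] [-3.14129625e+00  1.13870375e-05  1.43992589e+00] 0.06105294067891096 [-0.12  0.57  1.32 -0.    1.26  0.01]
```

View pics/w4.png

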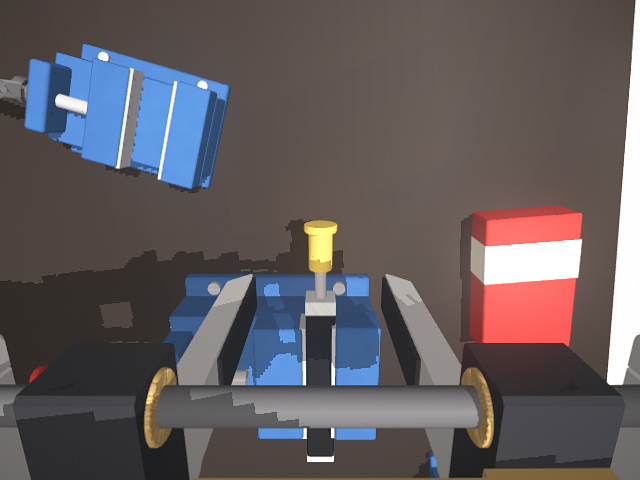

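Seen from above, the knob (320,245) is centred between the fingers. The rod is at (320,283) and the mouth's aluminium end at (320,300). The carton at (525,275) is clear.

Run:
```python
from h import *
import pickle
i,p,d=pickle.load(open('w4.pkl','rb'));i3=pickle.load(open('w3.pkl','rb'))
m=roi(mask(p,'yellow'),295,345,210,290);v,u=np.nonzero(m);c=[u.mean(),v.mean()];print(u.min(),u.max(),v.min(),v.max(),c)
m3=roi(mask(i3[1],'yellow'),255,310,105,145);b,a=np.nonzero(m3)
print('tri',tri(i,c,i3[0],[a.mean(),b.mean()]))
X=cloud(i,m,d);ax=np.array([.1296,.9915]);s=(X[:,:2]-[.640,-.0435])@ax;print('along',np.percentile(s,[1,99]).round(4),'across',np.percentile((X[:,:2]-[.640,-.0435])@[.9915,-.1296],[2,50,98]).round(4),X[:,2].max())
```

```text
304 336 220 272 [np.float64(318.9937343358396), np.float64(245.05388471177946)]
tri (array([ 0.64028371, -0.03890018,  0.0650599 ]), [np.float64(0.0009707212871479176), np.float64(0.0009707212871476942)])
along [-0.0133  0.0178] across [-0.0082 -0.0006  0.0108] 0.06980414336840982
```

Call:
arm_command --plan '[[[0, 0, 30, 0, 0, 0, -0.3], [0, 0, 55, 0, 0, 0, -0.3], [0, 0, 75, 0, 0, 0, -0.3], [0, 0, 86, 0, 0, 0, -0.3], [0, 0, 86, 0, 0, 0, -0.3], [0, 0, 86, 0, 0, 0, 1], [0, 0, 86, 0, 0, 0, 1], [0, 0, 86, 0, 0, 0, 1], [0, 0, 86, 0, 0, 0, 1], [0, 0, 86, 0, 0, 0, 1], [0, 0, 86, 0, 0, 0, 1], [0, 0, 86, 0, 0, 0, 1]]]' --squeeze 35

```text
time_s: 12.55
ee_pos: [0.6414, -0.0433, 0.0448]
eef_rot: [3.14, -0.0, 1.442]
force: [5.6, -0.2, -1.8]
grip_width: 0.015
grip_force: 35.0
```

Call:
arm_command --plan '[[[0, 0, 0, 0, 0, 0, 1], [0, 0, 0, 0, 0, 0, 1]]]'

```text
time_s: 12.75
ee_pos: [0.6414, -0.0433, 0.0447]
eef_rot: [3.14, -0.0, 1.442]
force: [4.8, 0.0, -2.3]
grip_width: 0.0151
grip_force: 35.0
```

Call:
arm_command --plan '[[[5, 1, 0, 0, 0, 0, 1], [10, 1, 0, 0, 0, 0, 1], [16, 1, 0, 0, 0, 0, 1], [22, 1, 0, 0, 0, 0, 1], [29, 1, 0, 0, 0, 0, 1], [36, 1, 0, 0, 0, 0, 1], [43, 1, 0, 0, 0, 0, 1], [50, 1, 0, 0, 0, 0, 1], [57, 1, 0, 0, 0, 0, 1], [62, 1, 0, 0, 0, 0, 1], [62, 1, 0, 0, 0, 0, 1], [62, 1, 0, 0, 0, 0, 1]]]'

```text
time_s: 13.95
ee_pos: [0.6495, 0.0181, 0.0446]
eef_rot: [-3.141, 0.001, 1.442]
force: [-2.5, -6.1, 3.4]
grip_width: 0.0149
grip_force: 35.0
```

Run:
```python
from h import *
o=ctrl.get_obs();print(o['time_s'],o['ee_pos'],o['eef_rot'],o['grip_width'],o['force'].round(1))
print('along',((o['ee_pos'][:2]-[.6414,-.0433])@[.129,.9916]))
import pickle
i=cams.camera_info('wrist');p,d=cams.camera('wrist');pickle.dump((i,p,d),open('w5.pkl','wb'));cv2.imwrite('pics/w5.png',p)
```

```text
13.95 [0.64953081 0.01807305 0.04459125] [-3.14137515e+00  9.99673399e-04  1.44211830e+00] 0.014917161538092525 [-2.5 -6.1  3.4]
along 0.06190639209698874
```

View pics/w5.png

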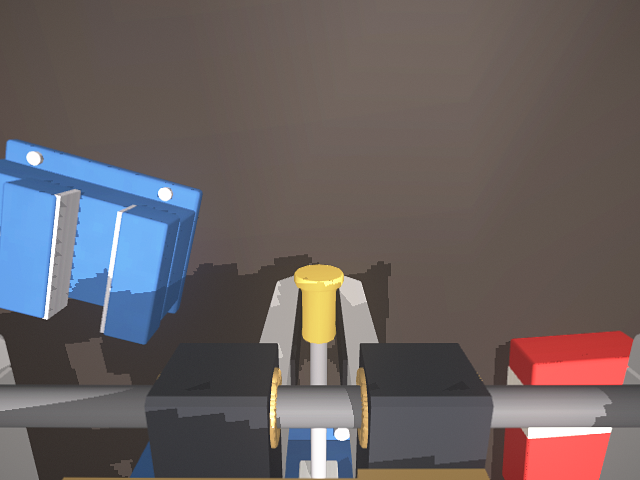

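The pull reads 62 mm, with the knob held at (319,300) and the ring still inside. The bare rod runs down to the aluminium mouth at (318,468). Next I'll pull the last part, then check with the side camera.

Call:
arm_command --plan '[[[3, 0, 0, 0, 0, 0, 1], [6, 0, 0, 0, 0, 0, 1], [8.5, 0, 0, 0, 0, 0, 1], [8.5, 0, 0, 0, 0, 0, 1], [8.5, 0, 0, 0, 0, 0, 1]]]'

```text
time_s: 14.5
ee_pos: [0.6506, 0.0263, 0.0446]
eef_rot: [-3.141, 0.001, 1.442]
force: [-2.2, -7.4, 3.5]
grip_width: 0.0147
grip_force: 35.0
```

Run:
```python
from h import *
o=ctrl.get_obs();print(o['time_s'],o['ee_pos'],o['force'].round(1),'along',((o['ee_pos'][:2]-[.6414,-.0433])@[.129,.9916]))
import pickle
S={}
for n in('top','side','wrist'):
    i=cams.camera_info(n);p,d=cams.camera(n);S[n]=(i,p,d)
    if n!='wrist':
        q=np.linalg.inv(np.eye(4));uv=[]
        for X in([.6372,-.0775,.06],[.6463,-.007,.06]):
            c=i['world_to_cam']@np.r_[X,1];w,_=cv2.projectPoints(np.float64([c[:3]]),np.zeros(3),np.zeros(3),np.array([[i['fx'],0,i['cx']],[0,i['fy'],i['cy']],[0,0,1]]),np.float64(i['dist_coeffs']));uv.append(w.ravel())
        print(n,uv);S[n+'uv']=uv
pickle.dump(S,open('s6.pkl','wb'))
t=[]
for n in('side','top'):
    x,y=np.int32(S[n+'uv'][0]);t.append(cv2.resize(S[n][1][y-35:y+35,x-45:x+45],(400,311),interpolation=cv2.INTER_CUBIC))
cv2.imwrite('pics/c6.png',np.hstack(t))
```

```text
14.5 [0.65062081 0.02629864 0.04460827] [-2.2 -7.4  3.5] along 0.07020349187895797
top [array([334.49697763, 207.77897665]), array([302.32542903, 204.34059454])]
side [array([303.73992763, 237.86590728]), array([287.40984565, 254.5137861 ])]
```

View pics/c6.png

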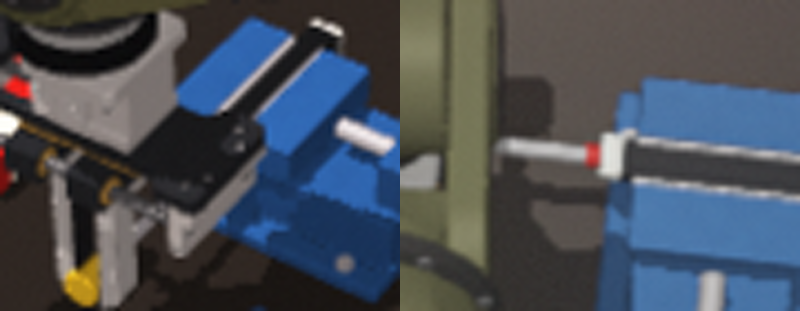

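The top crop (right) shows the red ring at crop (592,155), right at the white mouth end (605,155). I'll quantify it.

Run:
```python
from h import *
import pickle
S=pickle.load(open('s6.pkl','rb'));i,p,d=S['top'];p0=np.load('top0.npz')['p']
print(p[204:212,325:345].reshape(8,20,3)[2:7].tolist())
def colw(q):  # bright end-cap near mouth
    g=q.min(2).astype(int);return g[203:213,328:345].max(0).tolist(),g[208:222,385:402].max(0).tolist()
print(colw(p0));print(colw(p))
P=plane(i,[[330,207],[331,207]],.06);print('mm/px',np.linalg.norm(P[1]-P[0])*1000)
```

```text
[[[179, 180, 181], [181, 182, 183], [185, 185, 187], [190, 190, 191], [192, 192, 192], [174, 174, 196], [99, 102, 205], [72, 77, 211], [87, 90, 203], [172, 175, 203], [220, 224, 222], [218, 223, 222], [216, 221, 220], [195, 200, 200], [104, 106, 105], [61, 60, 62], [64, 63, 64], [65, 63, 64], [65, 63, 65], [63, 63, 63]], [[143, 144, 146], [154, 154, 156], [162, 161, 163], [168, 168, 169], [171, 171, 172], [151, 152, 181], [81, 83, 196], [62, 65, 201], [84, 86, 195], [173, 176, 201], [221, 224, 222], [218, 223, 222], [216, 220, 220], [194, 199, 198], [98, 98, 98], [62, 61, 61], [66, 63, 64], [65, 64, 65], [65, 65, 65], [66, 64, 65]], [[96, 98, 103], [104, 106, 110], [105, 108, 112], [110, 112, 114], [112, 113, 118], [99, 100, 143], [58, 60, 171], [51, 53, 176], [80, 83, 176], [171, 175, 196], [218, 222, 221], [216, 221, 220], [215, 219, 219], [194, 197, 196], [94, 94, 93], [62, 61, 61], [64, 64, 64], [67, 66, 65], [65, 64, 64], [67, 65, 67]], [[75, 80, 87], [78, 82, 89], [78, 82, 89], [80, 82, 88], [78, 82, 88], [73, 76, 101], [57, 60, 119], [54, 56, 124], [91, 95, 137], [173, 178, 185], [216, 221, 219], [215, 220, 220], [214, 219, 219], [193, 197, 196], [91, 92, 92], [60, 59, 60], [62, 59, 61], [65, 62, 63], [63, 62, 62], [64, 62, 62]], [[77, 81, 88], [76, 81, 88], [77, 80, 87], [75, 80, 87], [75, 79, 86], [76, 81, 88], [72, 77, 88], [76, 81, 93], [127, 133, 137], [190, 195, 195], [214, 219, 219], [212, 218, 218], [207, 212, 213], [175, 179, 179], [85, 86, 86], [59, 57, 58], [62, 60, 61], [62, 60, 61], [61, 59, 60], [64, 62, 62]]]
([185, 180, 184, 190, 190, 187, 204, 220, 220, 217, 200, 196, 196, 184, 163, 181, 185], [60, 59, 61, 72, 73, 135, 194, 216, 181, 107, 71, 72, 71, 71, 71, 70, 72])
([190, 192, 174, 99, 78, 127, 190, 221, 218, 216, 201, 165, 116, 136, 183, 183, 186], [60, 60, 59, 59, 57, 88, 187, 216, 191, 133, 74, 71, 71, 71, 71, 70, 72])
mm/px 2.1965234958127513
```

Call:
arm_command --plan '[[[0.8, 0, 0, 0, 0, 0, 1], [0.8, 0, 0, 0, 0, 0, 1], [0.8, 0, 0, 0, 0, 0, 1], [0.8, 0, 0, 0, 0, 0, 1], [0.8, 0, 0, 0, 0, 0, 1], [0.8, 0, 0, 0, 0, 0, 1]]]'

```text
time_s: 15.25
ee_pos: [0.6507, 0.027, 0.0446]
eef_rot: [-3.141, 0.001, 1.442]
force: [-2.4, -7.2, 2.7]
grip_width: 0.0152
grip_force: 35.0
```

Run:
```python
from h import *
o=ctrl.get_obs();print(o['time_s'],o['force'].round(1),o['grip_width'],'along',((o['ee_pos'][:2]-[.6414,-.0433])@[.129,.9916]))
i=cams.camera_info('top');p,d=cams.camera('top');r=p[206:208,326:341].astype(int);print((r[...,2]-r[...,0]).mean(0).tolist());g=p.min(2);print(g[208:222,385:402].max(0).tolist())
```

```text
15.25 [-2.4 -7.2  2.7] 0.015190146713119244 along 0.07090173086414321
[1.5, 1.0, 1.5, 9.5, 52.0, 126.5, 139.0, 105.0, 20.0, 1.5, 4.5, 4.5, 4.0, 1.5, -1.0]
[60, 59, 60, 59, 58, 89, 187, 216, 190, 133, 75, 71, 72, 72, 71, 71, 71]
```

```bash
python3 -c "
from station import ctrl
print(ctrl.hand_in())"
```

```text
the job is handed in; nothing more can be done
None
```

I handed the job in with the handle clamped (about 22 N at the crank grip, roughly 200 N at the jaws) and the knob still gripped. The rod is held at about 70.9 mm (mark 70 mm) with the red ring just out, there was no sign of the handle dragging, and the carton, jar and canister were left alone.

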